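Square up the plant-press boards

TASK

Slide the loose plywood board off the stand's side ledge onto the pile of press boards beside it, without lifting it away from the stand. Then square up the pile, including the middle board that has slipped out: all three boards flush with one another and snug against both the rear and the left fence. Leave the other things on the bench alone.

Things in the scene. Friction and masses are not known exactly. Their poses are not given: they have to be found in the camera images.
- stand: Low aluminium squaring stand fixed to the bench. Origin: on the bench (z = 0) right under the point where every pile board's centre belongs. x axis to the rear fence (roughly away from the robot), y to the left fence. Numbers in the stand's frame, mm: pile bed 6 high, x -69 to 81, y -73 to 71; the pile's near (-x) side is open; the two boards now in the pile reach up to z = 36
- rear_fence (a point): Point on the top edge of the rear fence's inner face, behind the pile: stand frame x = 60, y = 0, z = 50 mm. The fence is 12 mm thick, 50 mm tall, and runs from y = -305 to 72 mm, straight behind the pile and the ledge alike. Both fences are polished: boards slide along them easily (friction about 0.2; boards on boards 0.6)
- left_fence (a point): Point on the top edge of the left fence's inner face: stand frame x = 0, y = 65, z = 50 mm. The fence is 12 mm thick, 50 mm tall, and runs from x = -60 to 72 mm
- ledge (a point): Centre of the top of the flat grey ledge to the right of the pile: stand frame x = -14, y = -197, z = 38 mm. It spans x -89 to 61, y -305 to -90 mm; near and right sides open. A gap 25 mm wide parts it from the pile's right edge (y = -65). It is 2 mm higher than the present pile, so a board slid towards +y rides across the gap onto the pile
- loose_board_center (a point): Centre (half-way up) of the loose board, which starts lying on the ledge, up to 0.2 rad askew and not touching the fence: plywood board with dark grooves on top, 120 (its x) x 130 (its y) x 15 mm thick, about 0.11 kg. Axes: x and y along its sides as given, nearly along the stand's x and y at the start; z up
- middle_board_center (a point): Centre of the upper board of the pile, same kind: plywood board with dark grooves on top, 120 (its x) x 130 (its y) x 15 mm thick, about 0.11 kg. It lies at z 21 to 36 mm and has slipped 10 to 22 mm out of the pile to the near (-x) side (pushing it home with a board on top takes up to about 12 N); it is within 3 mm of the left fence. Axes as the loose board
- bottom_board_center (a point): Centre of the lowest board of the pile, same kind: plywood board with dark grooves on top, 120 (its x) x 130 (its y) x 15 mm thick, about 0.11 kg. It lies loose on the bed at z 6 to 21 mm, within 3 mm of both fences. Axes as the loose board
- offcut_center (a point): Bystander: a small grooved plywood offcut, 70 x 85 x 15 mm, on the bench behind the rear fence; this point is its centre
- jar_mid (a point): Bystander: amber jar, 60 mm across, 85 mm tall, standing behind the rear fence; its centre
- roll_mid (a point): Bystander: orange rigid ring (empty spool), 90 mm across, 25 mm tall, lying left of the stand; its centre
- ruler_mid (a point): Bystander: flat pale-yellow ruler, 200 x 30 x 4 mm, on the bench to the left; its centre
- caliper_mid (a point): Bystander: white dial caliper lying flat, 160 mm long, 15 mm high, on the bench to the right; middle of its bar
- wash_bottle_mid (a point): Bystander: white bottle, 64 mm across, 170 mm tall, standing on the bench to the left or the right; its centre
- beaker_mid (a point): Bystander: glass beaker, 76 mm across, 100 mm tall, standing on the bench to the left or the right; its centre
Mind the look-alikes: they are no part of the job. Leave any yellow look-alike of the part that bears bottom_board_center alone.

How it is judged:
At the end, for the whole second after the job is handed in: All three boards lie flat and at rest, stacked in the stand (the formerly loose one on top of the middle one on top of the bottom one, heights within 3 mm), each centre within 6 mm of its home point and within 5 mm of the board under it, each within 0.05 rad of square to the stand (horizontal distance between each of bottom_board_center, middle_board_center, loose_board_center and stand below 0.006 m and angle between the x axis of each of bottom_board_center, middle_board_center, loose_board_center and the x axis of stand, either way round below 0.05 rad and angle between each of bottom_board_center, middle_board_center, loose_board_center's own z axis and vertical below 0.03 rad and height (world z) of bottom_board_center between 0.0105 and 0.0165 m and linear speed of each of bottom_board, middle_board, loose_board below 0.01 m/s and height (world z) of middle_board_center between 0.0255 and 0.0315 m and height (world z) of loose_board_center between 0.0405 and 0.0465 m and horizontal distance between bottom_board_center and middle_board_center below 0.005 m and horizontal distance between middle_board_center and loose_board_center below 0.005 m); the robot touches nothing.
It fails at once if the loose board is lifted away from the stand (its centre more than 80 mm above the bench) instead of being slid (height (world z) of loose_board_center above 0.08 m).
It fails at once if a bystander is moved by more than 30 mm (distance of any of jar_mid, roll_mid, offcut_center, ruler_mid, caliper_mid, wash_bottle_mid, beaker_mid from where it was at the start of the episode above 0.03 m).
It also fails if it takes over 51 s, if anything falls off the work surface, if the arm or the gripper's body presses on something with over 40 N, if the wrist force passes 120 N, or if a joint passes its speed limit or range.

ROBOT

A 6-joint arm with a two-finger parallel gripper is mounted at the origin on the work surface. World frame = base frame: x ahead of the robot, y to its left, z up, the work surface at z = 0. Lengths are in m, angles in rad, forces in N, time in s.
With the tool pointing down it reaches from about 0.225 to 0.875 m from the base axis. Payload 3.4 kg.
Tool frame: the origin (TCP) lies at the very end of the fingers, on their centre line; the grasp point (between the pads) lies 19 mm behind it; z points along the fingers, y is the direction in which the jaws open and shut (so a half turn about z gives the same grasp; the last joint's range is limited). The gripper opens to 85 mm and grips with 20 to 120 N. Pads are 22 mm wide; open, the fingers measure 114 mm over their backs; the gripper's body (76 mm by 85 mm) begins 54 mm behind the grasp point. The pads swing forward as they close: fully open they stand 13 mm farther back than shut.
Start: joints at [-1.268, 0.276, 1.505, -0, 1.361, -0.121], TCP at [0.236, -0.524, 0.231] pointing down, gripper open.
Joint ranges: [-2.89, 2.89], [-0.75, 2.08], [0.22, 2.7], [-1.18, 4.32], [0.11, 2.71], [-2.7, 2.7]. Speed limits (rad/s): [2.57, 2.57, 3.14, 3.14, 3.14, 3.14].

INTERFACE

Orientations are given as a unit quaternion [w, x, y, z].
In Python, from rig import telemetry, optics, order gives the robot as it stands.
- The arm moves only by the shell command python3 -m creep 'ROWS' [FORCE]. ROWS is a JSON object of lists of equal length, an entry for each row: "slide": the shift along the world's x, y, z normalised to -1 to 1, where 1 is 0.15 m, a list of three; "twist": the turn, a rotation vector about the world's x, y, z normalised to -1 to 1, where 1 is 360 degrees, a list of three; "fingers": the gripper's target within -1 to 1 (fully open at 1, half-way at 0, shut at -1). A call has 1 to 20 rows; each row is the pose to reach, as a shift and turn from the pose commanded when the call began, turning the shorter way round; what a row does not reach only later rows make up. A row lasts 1/10 s, in which the tool goes at most 50 mm and 8.59 degrees, less where a joint would pass 70% of its speed; a pose out of reach is approached as far as the arm can. A call with a number of a shift or a turn outside -1 to 1 is refused whole. A call with a gripper value outside its range is refused whole. The fingers move at their own pace and stop on an object; FORCE is the grip in N (left out, the last holds). Time passes only in rows, so rows that repeat a pose let the fingers close. It gives the time, the measured TCP pose, the force and the opening at its end, in the units of the state.
- telemetry.get_state(): the state, without advancing time (a new reading comes with each control period).
- optics.get_image(name): name is "side" or "top"; returns a dict with "img" (420x560x3 uint8, blue, green, red), "depth" (420x560 float32, m along the optical axis (not along the pixel's ray), 0 where there is no reading), "fovy" (degrees; the focal length in pixels is half the picture's height over the tangent of half this angle, whatever the lens; pixels are square), "cx", "cy" (the principal point, pixels), "world_from_camera" (4x4, takes a point from camera to world coordinates). Camera axes: x right, y down, z forward; pixel columns grow to the right and rows downward; lengths in m; the calibration is good to about 2 mm. A picture is of the moment at which its call begins.
- order.sign_off(): hands the job in, once; it reports no verdict.
The state is a dict: "clock": time; "qpos": joint angles; "qd": joint speeds; "effort": joint torques, N m; "position": TCP position; "ee_rot": TCP orientation; "contact_force": force on the tool from outside, world axes, zero at the start; "moment": the same for the moment, N m; "width": finger opening in m.
Only numpy, scipy, OpenCV 4.12 (cv2) and the standard library are available. Lean on these libraries where they do the work, as an engineer would, in place of code of your own. Each camera call takes 0.05 s, during which the arm holds its last target.

## Working session

There is one attempt and no reset: what is moved stays moved. The work goes in short steps, Python scripts to look and compute and a shell command to move; the robot and the scene stay as the last step left them, time stands still between calls to the robot, and variables do not carry over. Pictures are saved under pics/ and viewed, and the job is handed in when it is done.

```bash
ls; mkdir -p pics
cat > h.py <<'E'
import numpy as np, cv2
from rig import telemetry, optics, order
def grab(n,tag):
    d=optics.get_image(n); cv2.imwrite(f'pics/{tag}_{n}.png',d['img']); np.savez(f'{tag}_{n}.npz',**d); return d
def load(n,tag): return dict(np.load(f'{tag}_{n}.npz'))
def ray(d,u,v):
    f=d['img'].shape[0]/2/np.tan(np.radians(float(d['fovy']))/2)
    T=d['world_from_camera']; r=T[:3,:3]@np.array([(u-d['cx'])/f,(v-d['cy'])/f,1.]); return T[:3,3],r
def onz(d,u,v,z):
    o,r=ray(d,u,v); return o+r*(z-o[2])/r[2]
def proj(d,p):
    f=d['img'].shape[0]/2/np.tan(np.radians(float(d['fovy']))/2)
    T=np.linalg.inv(d['world_from_camera']); q=T[:3,:3]@np.asarray(p)+T[:3,3]; return q[0]/q[2]*f+d['cx'],q[1]/q[2]*f+d['cy']
def cloud(d):
    f=d['img'].shape[0]/2/np.tan(np.radians(float(d['fovy']))/2)
    h,w=d['depth'].shape; u,v=np.meshgrid(np.arange(w),np.arange(h)); z=d['depth']
    c=np.stack([(u-d['cx'])/f*z,(v-d['cy'])/f*z,z],-1); T=d['world_from_camera']; return c@T[:3,:3].T+T[:3,3]
E
python3 - <<'E'
from h import *
for n in('side','top'):
    d=grab(n,'a'); print(n,d['fovy'],d['cx'],d['cy'],d['world_from_camera'].round(3).tolist())
print(telemetry.get_state())
E
```

```text
pics
side 52.94651641885346 273.66349304699787 212.76159257129623 [[-0.966, -0.157, 0.206, 0.313], [-0.258, 0.512, -0.82, 1.09], [0.023, -0.845, -0.535, 0.816], [0.0, 0.0, 0.0, 1.0]]
top 50.26647052430117 281.73758513894336 210.8419186430042 [[0.004, -0.998, 0.062, 0.503], [-1.0, -0.003, 0.019, 0.006], [-0.019, -0.063, -0.998, 1.353], [0.0, 0.0, 0.0, 1.0]]
{'clock': 0.1, 'qpos': array([-1.26805239e+00,  2.76515011e-01,  1.50601968e+00,  3.19713211e-05,
        1.36071284e+00, -1.21004481e-01]), 'qd': array([ 0.00187783, -0.00285138, -0.00180278, -0.00028414,  0.00074144,
       -0.00058947]), 'effort': array([ 8.50088800e-04, -4.17701697e+01, -2.46404368e+01, -1.85363087e-04,
        5.80194552e-03, -1.04991378e-05]), 'position': array([ 0.23628715, -0.52367892,  0.23053053]), 'ee_rot': array([-8.25443236e-04,  9.77638868e-01,  2.10289225e-01, -5.95187540e-05]), 'contact_force': array([-0.43079168, -0.30360782,  0.18253861]), 'moment': array([-0.01990583, -0.00513244, -0.02915055]), 'width': 0.0854266906589812}
```

View pics/a_top.png

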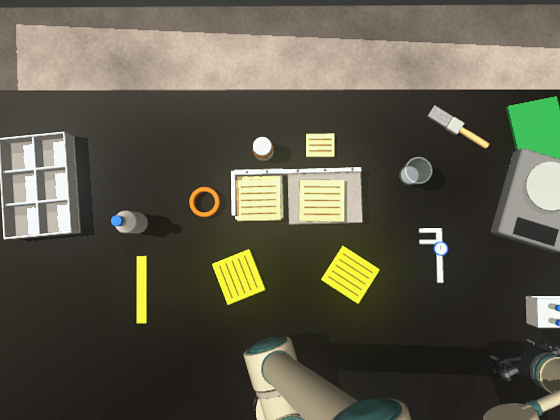

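View pics/a_side.png

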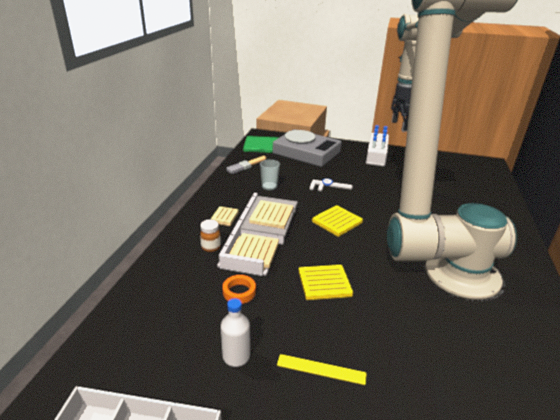

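Run:
```python
from h import *
d=load('top','a'); c=d['img'][155:235,220:375]; cv2.imwrite('pics/z1.png',cv2.resize(c,None,fx=5,fy=5,interpolation=cv2.INTER_CUBIC))
P=cloud(d)
for v in range(160,232,3): print(v,(P[v,225:370:6,2]*1000).round().astype(int))
d=load('side','a'); c=d['img'][190:275,210:305]; cv2.imwrite('pics/z2.png',cv2.resize(c,None,fx=7,fy=7,interpolation=cv2.INTER_CUBIC))
```

```text
160 [ 3  0 -1  3  6  1  7 13  3 -1  1  3  1  1 -1  4 -2  1  2  4  1  3 -4  8
  2]
163 [ 2  1 -3 -2 -2 -1  2  0 -6  2  1  0  0 -2  2  0  4 -4 -2  0 -2  2  3  1
  5]
166 [ 3 -5  3  0  3  2  1  3 -2 -1 -2 -1  2  0 -1 -4 -1  3  3  1  4  0  4 -3
  7]
169 [-3  1 -1  5 10 14  0 49 42 46 49 54 50 49 48 53 50 48 46 49 50 50 50  3
 -1]
172 [   3   51   47   49   53 1353   47   54   49   50   52   56   53   44
   47   42   39   39   36   37   38   41   41   -2    5]
175 [ 2 49 27 23 16 16 18 24 21 22 -1 41 40 36 36 42 44 42 36 41 38 37 40  0
  0]
178 [-1 46 18 22 21 23 18 19 18 20 -3 35 37 38 35 39 40 37 34 37 48 36 41  1
  3]
181 [   2   53   41   37   38   36   31   38   31   40    4 1353   39   50
   56   52   50   55   54   53   41   41   41    4    1]
184 [-3 53 36 35 36 34 38 37 35 37 -2 40 40 52 54 59 54 53 52 52 39 40 39  2
  3]
187 [-4 55 35 34 36 36 40 32 38 36  1 40 38 56 53 54 50 55 56 53 43 40 38  3
  3]
190 [ 3 51 37 37 38 37 39 41 34 37 -2 42 40 52 56 53 54 58 55 51 40 35 39  1
  4]
193 [   4   52   37   34   33   37   33   38   35   32    3   36   40   54
   48   54   55   53   
[... 317 characters left out ...]
 35 35 52 54 57 53 54 52 53 39 39 36  1
 -1]
208 [-3 50 35 35 39 33 34 35 38 35 -3 39 43 54 56 54 55 58 58 54 41 43 37 -1
  2]
211 [ 1 49 39 34 35 42 40 38 35 36  5 36 41 54 56 55 52 53 56 57 38 39 34 -1
 -2]
214 [ 2 49 37 39 35 37 36 28 36 38 -3 37 41 50 55 52 55 52 58 52 36 36 39  4
  5]
217 [-2  5 38 34 30 38 38 38 35 38  5 37 40 52 55 49 55 55 54 51 36 37 38  0
 -1]
220 [-1  8 35 34  0  2  4  0 -3  2  0 33 40 54 53 54 52 54 53 57 37 39 43 -4
  1]
223 [ 1 -1  2 -1  2 -1  7 -1  5  4 -2 36 37 39  4 -1  3 -2  3  2  5 -1 -1  4
  0]
226 [-1  2 -1  4  1  0  3 -1  0  4  1  2  6 -3  2  0  3  3 -3 -2  5  3 -2  0
  2]
229 [-1 -2 -3 -3  0  3  1  0 -3  2  2 -1 -2  0  2  4  4  3  2 -4 -1  7  0 -1
 -1]
```

View pics/z1.png

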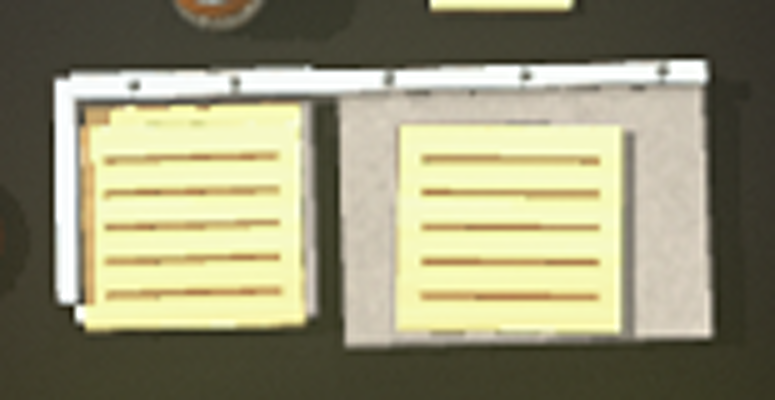

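View pics/z2.png

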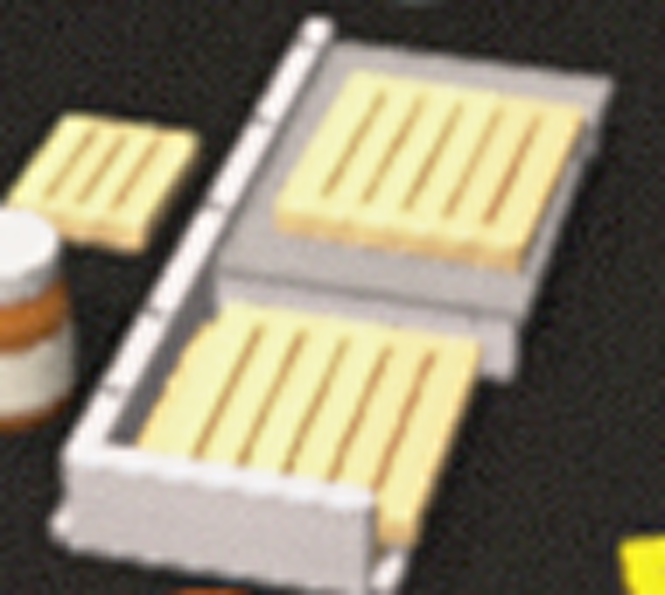

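```bash
cat >> h.py <<'E'
def edge(prof):
    # largest gradient subpixel position of 1D profile
    g=np.abs(np.diff(prof.astype(float))); i=int(g.argmax()); lo,hi=max(0,i-2),min(len(g),i+3)
    w=g[lo:hi]; return (w*(np.arange(lo,hi)+.5)).sum()/w.sum()
def fitpts(P):
    P=np.array(P)[:,:2]; 
    for _ in range(4):
        c=P.mean(0); U,S,V=np.linalg.svd(P-c); n=V[1]; r=(P-c)@n; k=np.abs(r)<max(2*r.std(),.0005)
        if k.all(): break
        P=P[k]
    return c,V[0],r.std()
E
python3 - <<'E'
from h import *
d=load('top','a'); g=d['img'].astype(float).mean(2)
o=[]
for u in range(234,360):
    v=155+edge(g[158:171,u])+3; o.append(onz(d,u,v,.05))
c,t,s=fitpts(o); t*=np.sign(-t[1]); print('rear outer',c,t,s)
o2=[]
for v in range(176,212):
    u=226+edge(g[v,226:234]); o2.append(onz(d,u,v,.05))
c2,t2,s2=fitpts(o2); print('left outer',c2,t2,s2)
yx=-t; # stand y axis = -t
ys=np.array([-t[0],-t[1]]); xs=np.array([ys[1],-ys[0]])
yaw=np.arctan2(xs[1],xs[0]); print('yaw',yaw, 'left yaw',np.arctan2(t2[1]*np.sign(t2[0]),abs(t2[0])))
# origin: x: c.xs=72 ; y: c2.ys=77
org=xs*(c@xs-.072)+ys*(c2@ys-.077)
print('stand org',org,xs,ys)
# check: rear fence right end y=-305
print((np.array(onz(d,361.8,170,.05))[:2]-org)@ys)
np.savez('stand.npz',org=org,xs=xs,ys=ys)
# overlay
im=cv2.resize(d['img'],None,fx=5,fy=5,interpolation=cv2.INTER_CUBIC)
def L(a,b,z,col):
    q=[]
    for p in(a,b):
        w=org+xs*p[0]+ys*p[1]; x=proj(d,[*w,z]); q.append((int((x[0]+.5)*5),int((x[1]+.5)*5)))
    cv2.line(im,q[0],q[1],col,1)
def box(x0,x1,y0,y1,z,col):
    for a,b in(((x0,y0),(x1,y0)),((x1,y0),(x1,y1)),((x1,y1),(x0,y1)),((x0,y1),(x0,y0))): L(a,b,z,col)
box(.06,.072,-.305,.072,.05,(0,0,255)); box(-.06,.072,.065,.077,.05,(0,0,255)); box(-.089,.061,-.305,-.09,.038,(255,0,0)); box(-.06,.06,-.065,.065,.036,(0,160,0))
cv2.imwrite('pics/z3.png',im[775:1175,1100:1875])
E
```

```text
rear outer [ 0.71005759 -0.01159723] [ 0.01960132 -0.99980788] 0.0006484257704207616
left outer [0.6345006  0.18095801] [-0.99978649 -0.02066338] 0.00014811198646145712
yaw 0.019602572304736905 left yaw 0.020664854465038403
stand org [0.63577809 0.10396826] [0.99980788 0.01960132] [-0.01960132  0.99980788]
-0.30818716839950316
```

View pics/z3.png

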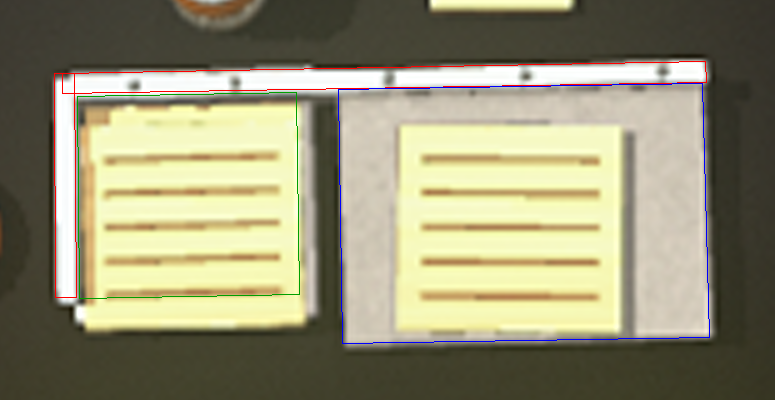

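```bash
cat > boards.py <<'E'
from h import *
S=np.load('stand.npz'); org,xs,ys=S['org'],S['xs'],S['ys']
def st(p): p=np.asarray(p)[:2]-org; return np.array([p@xs,p@ys])
def wd(x,y): return org+xs*x+ys*y
E
python3 - <<'E'
from boards import *
d=load('top','a')
def c(x,y): return (x/5+220-.4, y/5+155-.4)
for nm,z,pts in(('loose',.053,[(399,126),(622,126),(622,331),(397,331)]),('mid',.036,[(303,103),(308,325),(85,330)])):
    for p in pts: print(nm,p,(st(onz(d,*c(*p),z))*1000).round(1))
for n,(x,y) in {'approach':(-.14,-.18)}.items(): print(wd(x,y))
for n in('bystanders',):
    for nm,u,v,z in(('beaker',416,170,.1),('caliper',437,255,.0),('y1',350,275,0),('y2',239,277,0),('jar',263,148,.08),('ring',205,203,.02)): print(nm,onz(d,u,v,z).round(3))
E
```

```text
loose (399, 126) [  36.6 -125.3]
loose (622, 126) [  34.4 -255.2]
loose (622, 331) [ -85.2 -252.4]
loose (397, 331) [ -83.1 -122.1]
mid (303, 103) [ 53.6 -69.1]
mid (308, 325) [-78.1 -70.1]
mid (85, 330) [-78.9  61.5]
[ 0.49933322 -0.07874134]
beaker [ 0.697 -0.346  0.1  ]
caliper [ 0.456 -0.433  0.   ]
y1 [ 0.395 -0.174  0.   ]
y2 [0.387 0.159 0.   ]
jar [0.763 0.085 0.08 ]
ring [0.609 0.261 0.02 ]
```

```bash
python3 -m creep '{"slide":[[0.15,0.25,0],[0.4,0.6,0],[0.6,0.9,0],[0.62,0.97,0]],"twist":[[0,0,-0.02],[0,0,-0.04],[0,0,-0.0644],[0,0,-0.0644]],"fingers":[0,0,0,0]}'
python3 -m creep '{"slide":[[0.2,0.3,0],[0.45,0.6,0],[0.62,0.9,0],[0.62,0.97,0]],"twist":[[0,0,0],[0,0,0],[0,0,0],[0,0,0]],"fingers":[0,0,0,0]}'
python3 -m creep '{"slide":[[0.2,0.3,-0.1],[0.45,0.6,-0.3],[0.62,0.9,-0.5],[0.62,0.97,-0.6],[0.62,0.97,-0.6]],"twist":[[0,0,0],[0,0,0],[0,0,0],[0,0,0],[0,0,0]],"fingers":[0,0,0,0,0]}'
python3 - <<'E'
from boards import *
s=telemetry.get_state(); print(s, st(s['position']));
E
```

```text
clock: 0.5
position: [0.3305, -0.376, 0.2309]
ee_rot: [-0.001, 1.0, 0.009, 0.0]
contact_force: [0.2, 0.3, -0.2]
width: 0.0428
clock: 0.9
position: [0.4241, -0.2298, 0.231]
ee_rot: [-0.001, 1.0, 0.011, 0.0]
contact_force: [0.4, -1.6, -0.3]
width: 0.0424
clock: 1.4
position: [0.5136, -0.0828, 0.1371]
ee_rot: [-0.002, 1.0, 0.012, -0.004]
contact_force: [-1.1, -1.0, -0.4]
width: 0.0428
{'clock': 1.4, 'qpos': array([-0.29505574,  0.27141551,  1.76165797,  0.0021299 ,  1.11762424,
        1.25091136]), 'qd': array([-0.0623539 , -0.04032526, -0.0451484 , -0.06425686,  0.04591068,
       -0.04268287]), 'effort': array([  1.2958762 , -38.1169796 , -22.66465724,   0.37615755,
        -0.5193725 ,   0.26046759]), 'position': array([ 0.51357333, -0.08282484,  0.13709828]), 'ee_rot': array([-0.00228833,  0.99991785,  0.01194358, -0.00404989]), 'contact_force': array([-1.05620432, -0.9778898 , -0.35472938]), 'moment': array([-0.0388987 , -0.0109981 , -0.04898659]), 'width': 0.04283934193673405} [-0.12584267 -0.18436183]
```

```bash
python3 -m creep '{"slide":[[0,0,-0.25],[0,0,-0.5],[0,0,-0.61],[0,0,-0.61]],"twist":[[0,0,0],[0,0,0],[0,0,0],[0,0,0]],"fingers":[0,0,0,0]}'
python3 - <<'E'
from boards import *
d=grab('side','b'); c=d['img'][170:275,190:330]; cv2.imwrite('pics/b1.png',cv2.resize(c,None,fx=5,fy=5,interpolation=cv2.INTER_CUBIC))
E
```

```text
clock: 1.8
position: [0.5131, -0.0877, 0.0476]
ee_rot: [-0.001, 1.0, 0.009, -0.003]
contact_force: [0.0, -1.4, 0.0]
width: 0.0422
```

View pics/b1.png

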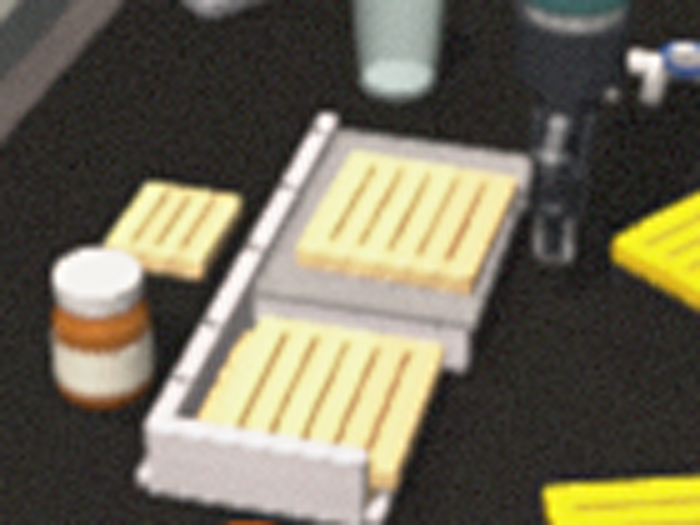

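Run:
```python
from boards import *
d=load('side','b')
for u,v in((300.2,222.0),(297,221),(304,221)):
    o,r=ray(d,u,v)
    for y in(-.05,-.06): print(u,v,o+r*(y-o[1])/r[1])
print(proj(d,[.513,-.055,.0476]),proj(d,[.513,-.055,.056]))
```

```text
300.2 222.0 [ 0.50959568 -0.05        0.05410101]
300.2 222.0 [ 0.51132087 -0.06        0.04741162]
297 221 [ 0.52042558 -0.05        0.05594354]
297 221 [ 0.52224581 -0.06        0.04927032]
304 221 [ 0.49728972 -0.05        0.060398  ]
304 221 [ 0.49890692 -0.06        0.05376387]
(np.float64(299.3914066968278), np.float64(222.67338206493952)) (np.float64(299.5328801115134), np.float64(220.54597085021123))
```

```bash
python3 -m creep '{"slide":[[0,0,-0.044],[0.08,0.002,-0.044],[0.15,0.003,-0.044],[0.2,0.004,-0.044],[0.24,0.005,-0.044],[0.28,0.005,-0.044],[0.31,0.006,-0.044],[0.33,0.007,-0.044]],"twist":[[0,0,0],[0,0,0],[0,0,0],[0,0,0],[0,0,0],[0,0,0],[0,0,0],[0,0,0]],"fingers":[0,0,0,0,0,0,0,0]}'
python3 -m creep '{"slide":[[0.007,0,0],[0.014,0,0],[0.02,0,0],[0.02,0,0]],"twist":[[0,0,0],[0,0,0],[0,0,0],[0,0,0]],"fingers":[0,0,0,0]}'
python3 - <<'E'
from boards import *
print(st(telemetry.get_state()['position']))
for n in('side','top'): grab(n,'c')
d=load('side','c');c=d['img'][170:275,190:330]; a=cv2.resize(c,None,fx=4,fy=4,interpolation=cv2.INTER_CUBIC)
d=load('top','c');c=d['img'][155:235,225:365]; b=cv2.resize(c,None,fx=4,fy=4,interpolation=cv2.INTER_CUBIC)
cv2.imwrite('pics/c1.png',np.vstack([a,b])[:, :])
print(np.vstack([a,b]).shape)
E
```

```text
clock: 2.65
position: [0.5652, -0.0865, 0.0432]
ee_rot: [-0.0, 1.0, 0.01, -0.0]
contact_force: [-2.0, 0.4, 1.0]
width: 0.0424
clock: 3.05
position: [0.5681, -0.0866, 0.0432]
ee_rot: [0.0, 1.0, 0.01, 0.0]
contact_force: [-0.6, 0.4, 0.0]
width: 0.0429
[-0.07136676 -0.18921314]
(740, 560, 3)
```

View pics/c1.png

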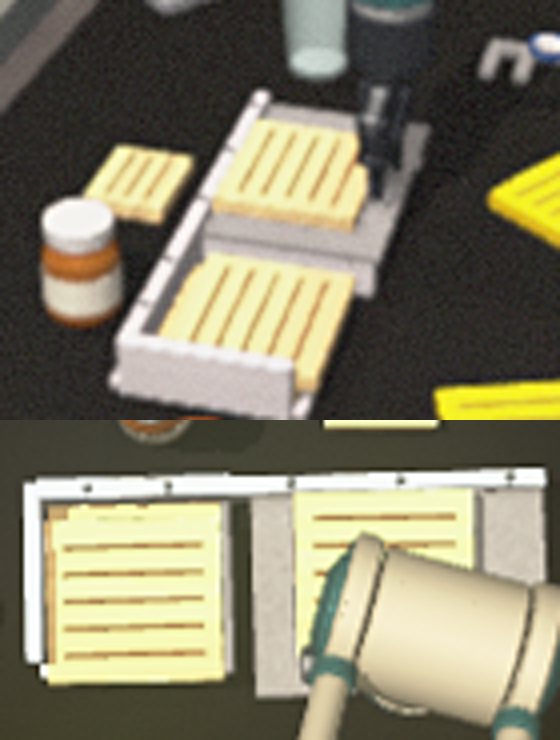

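```bash
python3 -m creep '{"slide":[[0.007,0,0],[0.014,0,0],[0.02,0,0],[0.02,0,0]],"twist":[[0,0,0],[0,0,0],[0,0,0],[0,0,0]],"fingers":[0,0,0,0]}'
python3 -m creep '{"slide":[[0.007,0,0],[0.014,0,0],[0.02,0,0],[0.02,0,0]],"twist":[[0,0,0],[0,0,0],[0,0,0],[0,0,0]],"fingers":[0,0,0,0]}'
```

```text
clock: 3.55
position: [0.5688, -0.0866, 0.0431]
ee_rot: [0.0, 1.0, 0.01, -0.002]
contact_force: [-5.7, -0.6, 4.1]
width: 0.0424
clock: 3.95
position: [0.569, -0.0867, 0.0431]
ee_rot: [-0.0, 1.0, 0.01, -0.005]
contact_force: [-11.3, -2.1, 8.8]
width: 0.0429
```

```bash
python3 -m creep '{"slide":[[-0.15,0,0],[-0.2,0,0.15],[-0.2,-0.1,0.33],[-0.15,-0.3,0.33],[0.0,-0.5,0.33],[0.2,-0.65,0.33],[0.35,-0.66,0.33],[0.35,-0.66,0.33],[0.35,-0.66,0.33],[0.35,-0.66,0.33],[0.35,-0.66,0.33],[0.35,-0.66,0.33],[0.35,-0.66,0.33],[0.35,-0.66,0.33]],"twist":[[0,0,0],[0,0,0],[0,0,0.02],[0,0,0.04],[0,0,0.06],[0,0,0.08],[0,0,0.10],[0,0,0.12],[0,0,0.14],[0,0,0.165],[0,0,0.19],[0,0,0.21],[0,0,0.23],[0,0,0.25]],"fingers":[0,0,0,0,0,0,0,0,0,0,0,0,0,0]}'
python3 - <<'E'
from boards import *
s=telemetry.get_state();print(st(s['position']),s['qpos'])
d=grab('top','d');c=d['img'][155:235,225:365]; cv2.imwrite('pics/d1.png',cv2.resize(c,None,fx=5,fy=5,interpolation=cv2.INTER_CUBIC))
E
```

```text
clock: 5.35
position: [0.6273, -0.1858, 0.0928]
ee_rot: [0.001, 0.698, 0.716, 0.001]
contact_force: [-0.3, -0.0, -0.0]
width: 0.0426
[-0.01411973 -0.28950221] [-3.94397439e-01  4.88691710e-01  1.52638697e+00  4.88453159e-04
  1.12468681e+00 -4.18856414e-01]
```

View pics/d1.png

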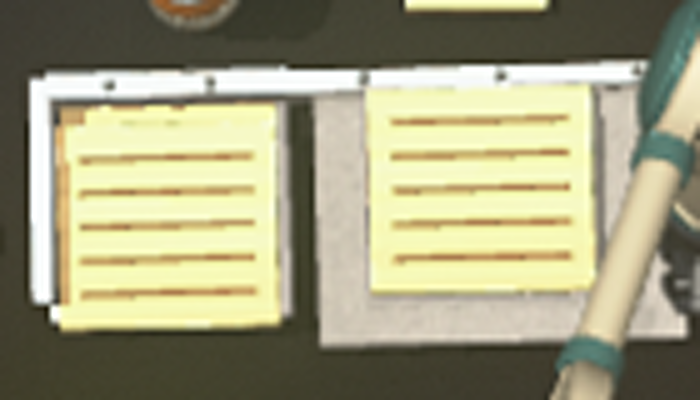

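```bash
python3 -m creep '{"slide":[[0.05,0,-0.15],[0.05,0,-0.3],[0.05,0,-0.335],[0.05,0,-0.335]],"twist":[[0,0,0],[0,0,0],[0,0,0],[0,0,0]],"fingers":[0,0,0,0]}'
python3 -m creep '{"slide":[[-0.002,0.1,0],[-0.004,0.18,0],[-0.005,0.26,0],[-0.007,0.34,0],[-0.008,0.42,0],[-0.01,0.5,0],[-0.011,0.58,0],[-0.013,0.66,0],[-0.015,0.74,0],[-0.016,0.82,0],[-0.018,0.9,0],[-0.019,0.95,0],[-0.019,0.96,0]],"twist":[[0,0,0],[0,0,0],[0,0,0],[0,0,0],[0,0,0],[0,0,0],[0,0,0],[0,0,0],[0,0,0],[0,0,0],[0,0,0],[0,0,0],[0,0,0]],"fingers":[0,0,0,0,0,0,0,0,0,0,0,0,0]}'
python3 - <<'E'
from boards import *
s=telemetry.get_state();print(st(s['position']))
for n in('side','top'): grab(n,'e')
d=load('side','e');c=d['img'][170:275,190:330]; a=cv2.resize(c,None,fx=4,fy=4,interpolation=cv2.INTER_CUBIC)
d=load('top','e');c=d['img'][155:235,225:365]; b=cv2.resize(c,None,fx=4,fy=4,interpolation=cv2.INTER_CUBIC)
cv2.imwrite('pics/e1.png',np.hstack([a[:320],b])[:, :])
E
```

```text
clock: 5.8
position: [0.6335, -0.1854, 0.0415]
ee_rot: [-0.001, 0.701, 0.713, -0.0]
contact_force: [-0.0, 0.0, 0.8]
width: 0.0428
clock: 7.1
position: [0.6309, -0.0403, 0.0423]
ee_rot: [-0.0, 0.7, 0.714, 0.0]
contact_force: [-0.3, -0.5, 0.5]
width: 0.0426
[-0.00769838 -0.14411723]
```

View pics/e1.png

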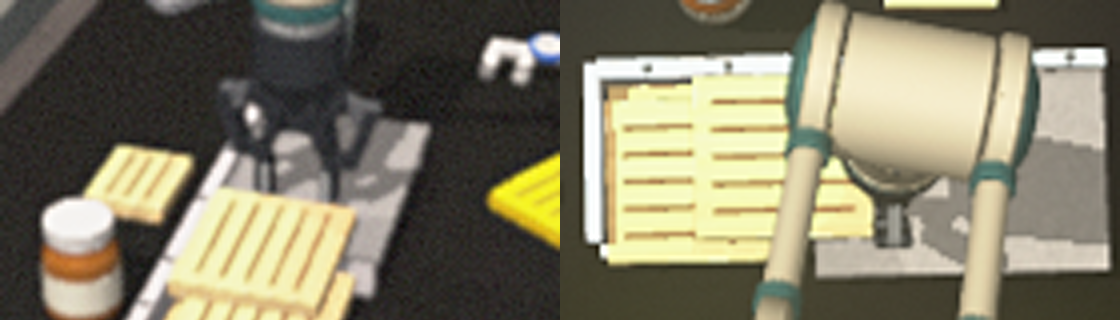

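```bash
python3 -m creep '{"slide":[[0,0.05,-0.015],[-0.002,0.12,-0.02],[-0.004,0.19,-0.02],[-0.005,0.26,-0.02],[-0.007,0.32,-0.02],[-0.008,0.37,-0.02],[-0.008,0.41,-0.02],[-0.008,0.44,-0.02],[-0.008,0.44,-0.02]],"twist":[[0,0,0],[0,0,0],[0,0,0],[0,0,0],[0,0,0],[0,0,0],[0,0,0],[0,0,0],[0,0,0]],"fingers":[0,0,0,0,0,0,0,0,0]}'
python3 - <<'E'
from boards import *
s=telemetry.get_state();print(st(s['position']))
for n in('side','top'): grab(n,'f')
d=load('side','f');c=d['img'][170:275,190:330]; a=cv2.resize(c,None,fx=5,fy=5,interpolation=cv2.INTER_CUBIC)
cv2.imwrite('pics/f1.png',a)
E
```

```text
clock: 8.1
position: [0.6299, 0.0251, 0.0395]
ee_rot: [-0.0, 0.7, 0.714, 0.0]
contact_force: [-0.6, -0.1, 1.1]
width: 0.0426
[-0.00739338 -0.07871929]
```

View pics/f1.png

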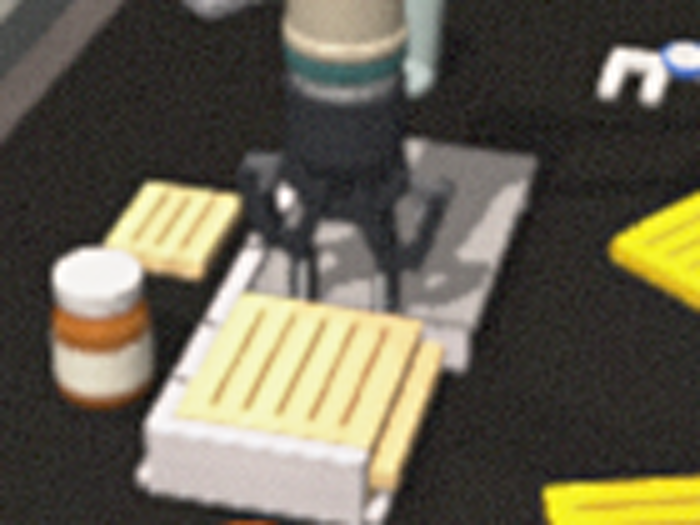

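```bash
python3 -m creep '{"slide":[[0,0.01,0],[0,0.018,0],[0,0.025,0],[0,0.025,0]],"twist":[[0,0,0],[0,0,0],[0,0,0],[0,0,0]],"fingers":[0,0,0,0]}'
python3 -m creep '{"slide":[[0,0.01,0],[0,0.015,0],[0,0.02,0],[0,0.02,0]],"twist":[[0,0,0],[0,0,0],[0,0,0],[0,0,0]],"fingers":[0,0,0,0]}'
```

```text
clock: 8.6
position: [0.6302, 0.0275, 0.0395]
ee_rot: [0.001, 0.7, 0.714, -0.0]
contact_force: [-0.6, -2.6, 0.1]
width: 0.0427
clock: 9.0
position: [0.6309, 0.0279, 0.0397]
ee_rot: [0.003, 0.7, 0.715, -0.001]
contact_force: [0.9, -9.4, -0.0]
width: 0.0428
```

```bash
python3 -m creep '{"slide":[[0,-0.1,0],[0,-0.12,0.2],[0,-0.12,0.4],[-0.15,0,0.4],[-0.35,0.15,0.4],[-0.55,0.3,0.4],[-0.75,0.45,0.4],[-0.75,0.49,0.4],[-0.75,0.49,0.4],[-0.75,0.49,0.4],[-0.75,0.49,0.4],[-0.75,0.49,0.4],[-0.75,0.49,0.4],[-0.75,0.49,0.4]],"twist":[[0,0,0],[0,0,0],[0,0,-0.02],[0,0,-0.04],[0,0,-0.06],[0,0,-0.08],[0,0,-0.10],[0,0,-0.12],[0,0,-0.14],[0,0,-0.165],[0,0,-0.19],[0,0,-0.21],[0,0,-0.23],[0,0,-0.25]],"fingers":[0,0,0.5,0.5,0.5,0.5,0.5,0.5,0.5,0.5,0.5,0.5,0.5,0.5]}'
python3 - <<'E'
from boards import *
s=telemetry.get_state();print(st(s['position']))
for n in('side','top'): grab(n,'g')
d=load('side','g');c=d['img'][170:275,190:330]; a=cv2.resize(c,None,fx=4,fy=4,interpolation=cv2.INTER_CUBIC)
d=load('top','g');c=d['img'][155:235,225:365]; b=cv2.resize(c,None,fx=4,fy=4,interpolation=cv2.INTER_CUBIC)
cv2.imwrite('pics/g1.png',np.vstack([a,b])[:, :])
E
```

```text
clock: 10.4
position: [0.5171, 0.1048, 0.0995]
ee_rot: [-0.001, 1.0, 0.007, -0.0]
contact_force: [0.2, -0.3, 0.3]
width: 0.0645
[-0.118643    0.00317262]
```

View pics/g1.png

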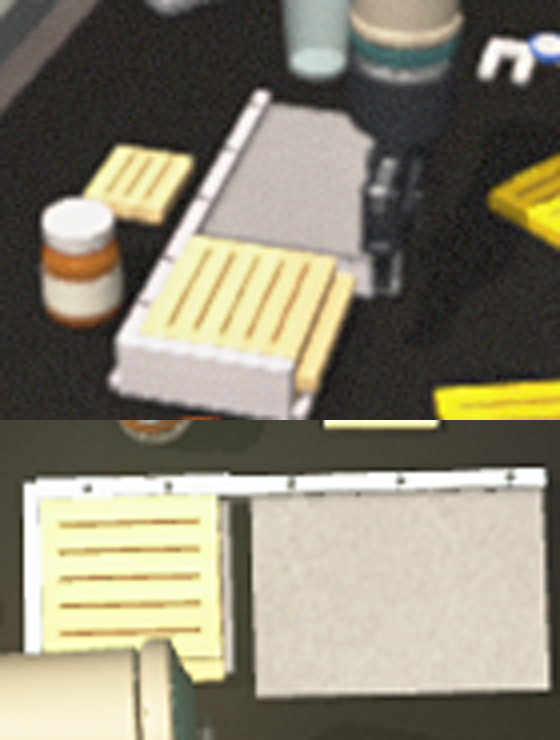

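```bash
python3 -m creep '{"slide":[[0,-0.02,-0.25],[0,-0.02,-0.5],[0,-0.02,-0.59],[0,-0.02,-0.59]],"twist":[[0,0,0.001],[0,0,0.001],[0,0,0.001],[0,0,0.001]],"fingers":[0.5,0.5,0.5,0.5]}'
python3 -m creep '{"slide":[[0.08,0.001,0],[0.15,0.003,0],[0.19,0.004,0],[0.22,0.004,0],[0.25,0.005,0],[0.27,0.005,0],[0.27,0.005,0]],"twist":[[0,0,0],[0,0,0],[0,0,0],[0,0,0],[0,0,0],[0,0,0],[0,0,0]],"fingers":[0.5,0.5,0.5,0.5,0.5,0.5,0.5]}'
python3 - <<'E'
from boards import *
s=telemetry.get_state();print(st(s['position']))
d=grab('side','i');c=d['img'][170:275,190:330]; a=cv2.resize(c,None,fx=5,fy=5,interpolation=cv2.INTER_CUBIC)
cv2.imwrite('pics/i1.png',a)
E
```

```text
clock: 10.9
position: [0.5152, 0.1015, 0.0088]
ee_rot: [-0.0, 1.0, 0.014, -0.003]
contact_force: [-0.1, -0.5, 0.9]
width: 0.0642
clock: 11.6
position: [0.5583, 0.1024, 0.011]
ee_rot: [0.0, 1.0, 0.013, 0.0]
contact_force: [-2.3, -0.4, 1.8]
width: 0.0643
[-7.75379871e-02 -4.04025949e-05]
```

View pics/i1.png

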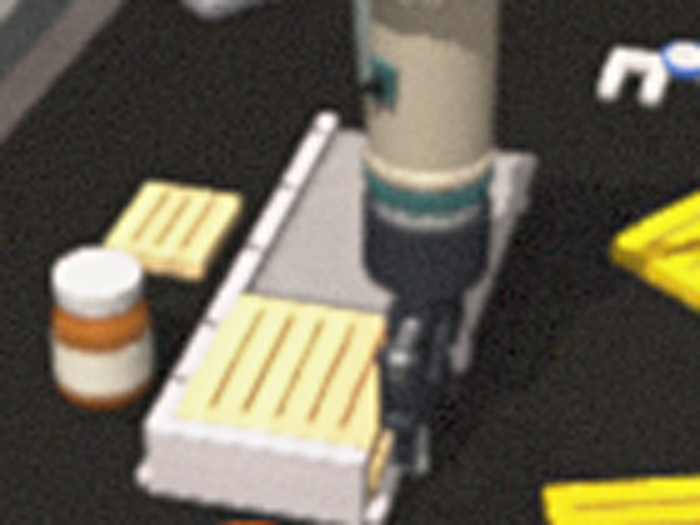

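```bash
python3 -m creep '{"slide":[[0.015,0,0],[0.03,0,0],[0.04,0.001,0],[0.045,0.001,0],[0.045,0.001,0]],"twist":[[0,0,0],[0,0,0],[0,0,0],[0,0,0],[0,0,0]],"fingers":[0.5,0.5,0.5,0.5,0.5]}'
python3 -m creep '{"slide":[[0.01,0,0],[0.015,0,0],[0.02,0,0],[0.02,0,0]],"twist":[[0,0,0],[0,0,0],[0,0,0],[0,0,0]],"fingers":[0.5,0.5,0.5,0.5]}'
```

```text
clock: 12.15
position: [0.5636, 0.1025, 0.0108]
ee_rot: [0.0, 1.0, 0.013, -0.001]
contact_force: [-5.7, -0.5, 2.3]
width: 0.0642
clock: 12.55
position: [0.5636, 0.1025, 0.0108]
ee_rot: [0.0, 1.0, 0.013, -0.004]
contact_force: [-9.6, -0.8, 8.1]
width: 0.0641
```

```bash
python3 -m creep '{"slide":[[0.01,0,0],[0.015,0,0],[0.02,0,0],[0.02,0,0]],"twist":[[0,0,0],[0,0,0],[0,0,0],[0,0,0]],"fingers":[0.5,0.5,0.5,0.5]}'
python3 -m creep '{"slide":[[0.01,0,0],[0.015,0,0],[0.015,0,0]],"twist":[[0,0,0],[0,0,0],[0,0,0]],"fingers":[0.5,0.5,0.5]}'
python3 - <<'E'
from boards import *
s=telemetry.get_state();print(st(s['position']))
for n in('side','top'): grab(n,'j')
d=load('side','j');c=d['img'][190:290,200:310]; a=cv2.resize(c,None,fx=5,fy=5,interpolation=cv2.INTER_CUBIC)
cv2.imwrite('pics/j1.png',a)
E
```

```text
clock: 12.95
position: [0.5635, 0.1024, 0.0106]
ee_rot: [0.0, 1.0, 0.013, -0.007]
contact_force: [-16.1, -0.8, 12.1]
width: 0.0639
clock: 13.25
position: [0.5633, 0.1024, 0.0105]
ee_rot: [0.0, 1.0, 0.013, -0.009]
contact_force: [-19.9, 0.4, 16.3]
width: 0.0642
[-0.07245787 -0.00010287]
```

View pics/j1.png

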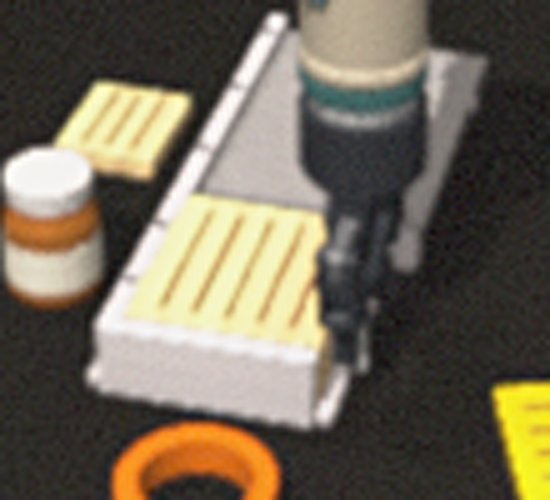

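```bash
python3 -m creep '{"slide":[[-0.1,0,0],[-0.3,0,0],[-0.4,0,0.1],[-0.5,0,0.4],[-0.7,-0.2,0.7],[-0.9,-0.5,0.95],[-1,-0.8,0.95],[-1,-1,0.95],[-1,-1,0.95]],"twist":[[0,0,0],[0,0,0],[0,0,0],[0,0,0],[0,0,0],[0,0,0],[0,0,0],[0,0,0],[0,0,0]],"fingers":[0.5,0.5,0.5,0.5,0.5,0.5,0.5,0.5,0.5]}'
python3 - <<'E'
from boards import *
for n in('side','top'): grab(n,'k')
d=load('side','k');c=d['img'][205:285,205:295]; a=cv2.resize(c,None,fx=6,fy=6,interpolation=cv2.INTER_CUBIC)
d=load('top','k');c=d['img'][160:225,220:300]; b=cv2.resize(c,None,fx=6,fy=6,interpolation=cv2.INTER_CUBIC)
cv2.imwrite('pics/k1.png',a);cv2.imwrite('pics/k2.png',b)
E
```

```text
clock: 14.25
position: [0.4247, -0.0533, 0.1553]
ee_rot: [0.003, 1.0, 0.009, 0.003]
contact_force: [1.4, 0.2, 0.3]
width: 0.0644
```

View pics/k1.png

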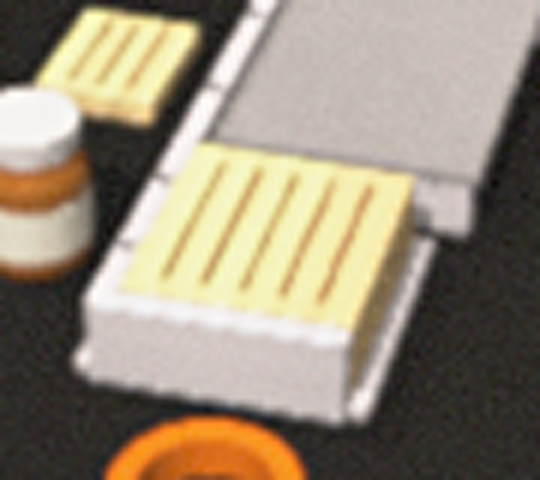

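View pics/k2.png

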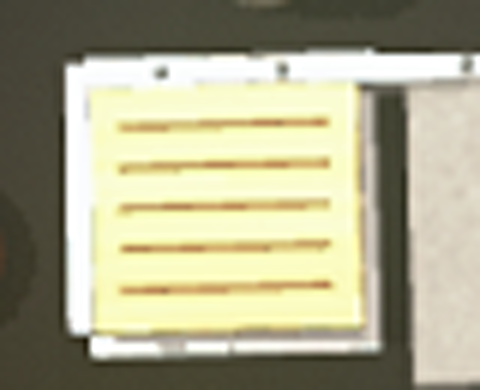

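Run:
```python
from boards import *
d=load('top','k');im=d['img']
print('right edge rows (G,R chan)')
for v in (180,188,196,204,210): print(v,im[v,274:286].astype(int).mean(1).round().astype(int), im[v,274:286,0])
print([ (z,y,[round(proj(d,[*wd(x,-.065),z])[0],2) for x in(.03,-.04)]) for z,y in((.051,0),(.036,0),(.021,0),(.006,0))])
print('near cols')
for u in (240,250,260,270,276): print(u,im[210:222,u].astype(int).mean(1).round().astype(int))
print([(z,[round(proj(d,[*wd(-.06,y),z])[1],2) for y in(.05,-.05)]) for z in(.051,.036,.021,.006)])
c=im[170:222,268:290]; cv2.imwrite('pics/k3.png',cv2.resize(c,None,fx=11,fy=11,interpolation=cv2.INTER_NEAREST))
s=load('side','k')['img'][225:260,255:290]; cv2.imwrite('pics/k4.png',cv2.resize(s,None,fx=14,fy=14,interpolation=cv2.INTER_NEAREST))
ds=load('side','k')
for z in(.051,.036,.021,.006): print(z,[np.round((np.array(proj(ds,[*wd(-.06,y),z]))-[255,225]+.5)*14) for y in(-.065,.06)])
```

```text
right edge rows (G,R chan)
180 [172 229 235 235 245 192 175 188 115  64  62  62] [116 188 200 200 226 149 160 178 106  53  51  52]
188 [225 233 234 234 237 184 149 203 149  78  62  64] [180 195 198 198 202 130 134 192 138  68  51  53]
196 [237 236 237 237 240 204 160 199 178  95  59  62] [207 206 208 209 213 153 131 188 168  86  47  51]
204 [232 232 231 232 233 226 190 200 182  97  57  61] [194 193 193 193 194 177 150 187 172  87  46  50]
210 [233 233 233 232 232 244 191 194 205 111  55  59] [196 196 196 195 194 223 150 180 195 103  43  48]
[(0.051, 0, [np.float64(278.8), np.float64(279.16)]), (0.036, 0, [np.float64(278.93), np.float64(279.28)]), (0.021, 0, [np.float64(279.06), np.float64(279.4)]), (0.006, 0, [np.float64(279.18), np.float64(279.52)])]
near cols
240 [232 233 232 230 236 178 153 247 250 156  54  62]
250 [232 233 230 231 222 158 165 186 183 117  59  63]
260 [232 232 229 232 190 142 169 252 203  79  62  65]
270 [232 231 228 237 181 152 173 249 186  56  63  64]
276 [233 230 228 236 178 156 175 249 184  53  62  65]
[(0.051, [np.float64(213.84), np.float64(213.29)]), (0.036, [np.float64(214.12), np.float64(213.58)]), (0.021, [np.float64(214.4), np.float64(213.86)]), (0.006, [np.float64(214.67), np.float64(214.14)])]
0.051 [array([264., 135.]), array([119., 471.])]
0.036 [array([263., 189.]), array([119., 528.])]
0.021 [array([261., 243.]), array([118., 583.])]
0.006 [array([260., 296.]), array([117., 639.])]
```

View pics/k3.png

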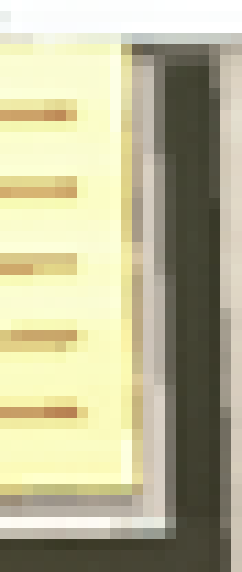

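View pics/k4.png

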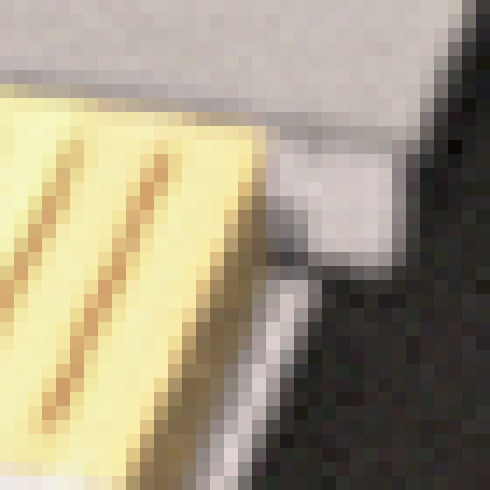

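Run:
```python
from boards import *
a=load('top','a');k=load('top','k')
P=cloud(k); m=P[180:208,243:274].reshape(-1,3); m=m[(m[:,2]<.2)]; A=np.c_[m[:,:2]-m[:,:2].mean(0),np.ones(len(m))]; print('plane slope, z',np.linalg.lstsq(A,m[:,2],rcond=None)[0].round(4))
g=k['img'].astype(int);mask=(np.abs(g-a['img'].astype(int)).max(2)>60)[:,:].astype(np.uint8)
n,_,s,_=cv2.connectedComponentsWithStats(mask); print([tuple(x) for x in s[1:] if x[4]>15])
# groove yaw of loose board
pts=[]
for x in range(243,272):
    col=g[:,x,0]; pts.append([(onz(k,x,v0-3+np.average(np.arange(7),weights=np.clip(200-col[v0-3:v0+4],0,None)+1e-3),.051)) for v0 in(194,)][0])
c,t,sd=fitpts(pts); t*=np.sign(t[1]); print('groove yaw vs stand',np.arctan2(-t[0],t[1])-.0196,sd)
print(telemetry.get_state()['contact_force'])
```

```text
plane slope, z [-0.0019  0.0013  0.0515]
[(np.int32(235), np.int32(174), np.int32(48), np.int32(47), np.int32(501)), (np.int32(253), np.int32(180), np.int32(22), np.int32(1), np.int32(22)), (np.int32(344), np.int32(182), np.int32(3), np.int32(40), np.int32(112)), (np.int32(241), np.int32(185), np.int32(35), np.int32(3), np.int32(59)), (np.int32(304), np.int32(186), np.int32(36), np.int32(2), np.int32(71)), (np.int32(241), np.int32(192), np.int32(35), np.int32(3), np.int32(74)), (np.int32(304), np.int32(193), np.int32(36), np.int32(2), np.int32(51)), (np.int32(240), np.int32(199), np.int32(36), np.int32(3), np.int32(71)), (np.int32(304), np.int32(200), np.int32(36), np.int32(1), np.int32(36)), (np.int32(240), np.int32(206), np.int32(36), np.int32(3), np.int32(67)), (np.int32(304), np.int32(206), np.int32(36), np.int32(2), np.int32(47)), (np.int32(304), np.int32(213), np.int32(36), np.int32(2), np.int32(68)), (np.int32(243), np.int32(254), np.int32(116), np.int32(166), np.int32(6839)), (np.int32(483), np.int32(357), np.int32(77), np.int32(63), np.int32(1548)), (np.int32(505), np.int32(369), np.int32(13), np.int32(9), np.int32(59)), (np.int32(201), np.int32(381), np.int32(49), np.int32(39), np.int32(986)), (np.int32(244), np.int32(401), np.int32(19), np.int32(19), np.int32(229)), (np.int32(396), np.int32(403), np.int32(15), np.int32(17), np.int32(111)), (np.int32(279), np.int32(413), np.int32(25), np.int32(7), np.int32(95))]
groove yaw vs stand 0.0003103151031455774 9.565096525658233e-05
[-0.00816718  0.14914308 -0.54341617]
```

Top of the pile is at 51.5 mm, flat and square. Apart from the boards, only the arm and its shadow changed in the picture. I'm handing it in.

```bash
python3 -c "
from rig import order; print(order.sign_off())"
```

```text
the job is handed in; nothing more can be done
None
```

I slid the loose board along the rear fence, across the gap and onto the pile, until it met the left fence (about 9 N). I then pushed the near side of the stack home against the rear fence until it stopped moving at about 20 N. The job was handed in at about 14 s on the robot's clock, with the gripper clear of everything. No verdict is reported.

**Last checks that passed**
- **Height and tilt:** the top of the pile is at 51.5 mm (51 mm expected) and flat to about 0.002 rad.
- **Squareness:** the grooves on the top board are within 0.001 rad of the stand. I could only measure this for the top board.
- **Flushness:** from the pictures, the near and right sides of the pile look flush to about 1 mm, at about 3 mm per pixel.
- **Other objects:** comparing the first and last top pictures, nothing but the boards, the arm and its shadow changed.

**Checks that disagreed**
- **Push depth:** the final push stopped about 2 mm short of where the earlier push on the loose board ended.
- **Near edge:** the pile's near edge appears about 1 mm nearer the robot than the stand fit predicts.

I put both down to finger shape and calibration, because the pile did not move further as the push rose to 20 N. The y positions of the middle and bottom boards were not measured separately. I did not push them sideways in the 25 mm gap; they started within 3 mm of the left fence.

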